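Sort a nest of biscuit bowls into their size rows

ROBOT

A 6-joint arm with a two-finger parallel gripper is mounted at the origin on the work surface. World frame = base frame: x ahead of the robot, y to its left, z up, the work surface at z = 0. Lengths are in m, angles in rad, forces in N, time in s.
With the tool pointing down it reaches from about 0.4 to 0.825 m from the base axis. Payload 7 kg.
Tool frame: the origin (TCP) lies on the front face of the gripper's body, between the roots of the fingers; the fingertips stand 66 mm ahead of it and the grasp point (between the pads) lies 47 mm ahead of it; z points along the fingers, y is the direction in which the jaws open and shut (so a half turn about z gives the same grasp; the last joint's range is limited). The gripper opens to 88 mm and grips with 3 to 60 N. Pads are 19 mm wide; open, the fingers measure 130 mm over their backs; the gripper's body (78 mm by 193 mm) begins 47 mm behind the grasp point.
Start: joints at [-1.028, 0.359, 0.012, 0, -1.224, -0.288], TCP at [0.17, -0.653, 0.292] pointing down, gripper open.
Joint ranges: [-3.07, 3.07], [-1.43, 2.12], [-1.02, 1.25], [-3.03, 1.67], [-3.05, -0], [-3.03, 3.03]. Speed limits (rad/s): [2.39, 2.39, 3.01, 3.14, 3.14, 3.14].

INTERFACE

Orientations are given as a 3x3 rotation matrix whose columns are the frame's x, y, z axes.
In Python, from rig import monitor, imaging, manip, finder gives the robot as it stands.
- The arm moves only by the shell command python3 -m pendant 'ROWS' [FORCE]. ROWS is JSON, a list of rows, each an object of numbers: "claw": the opening, from -1 (shut) to 1 (fully open); "tx", "ty", "tz": the shift along the tool's x, y, z in mm; "twist": the turn about the tool's z in rad. A call has 1 to 20 rows; each row is the pose to reach, as a shift and turn from the pose commanded when the call began, along the tool's axes at that moment; what a row does not reach only later rows make up. A row lasts 1/8 s, in which the tool goes at most 62.5 mm and 10.7 degrees, less where a joint would pass 70% of its speed; a pose out of reach is approached as far as the arm can. A call with a gripper value outside its range is refused whole. The fingers move at their own pace and stop on an object; FORCE is the grip in N (left out, the last holds). Time passes only in rows, so rows that repeat a pose let the fingers close. It gives the time, the measured TCP pose, the force and the opening at its end, in the units of the state.
- monitor.read_state(): the state, without advancing time (a new reading comes with each control period).
- imaging.snapshot(name): name is "scene" or "top"; returns a dict with "img" (400x640x3 uint8, red, green, blue), "fx", "fy", "cx", "cy" (pixels), "pose" (4x4, takes a point from camera to world coordinates). Camera axes: x right, y up, looking along -z (the intrinsics and any distortion apply to the point x, -y, -z); pixel columns grow to the right and rows downward; lengths in m; the calibration is good to about 2 mm. A picture is of the moment at which its call begins. There is no depth.
- manip.sign_off(): hands the job in, once; it reports no verdict.
Trained networks look in a picture, given as the dict that the camera call returned (one of the last four; its "shot" number tells which), for a name from the list of things; names that differ only in an ending like _2 or _b are one class to them, and where a whole thing is asked for, a point or a joint stands for the part that bears it (a point fixed in the world has none). Each returns a list of dicts, best first, with "conf" (0 to 1); they miss things now and then, are a little off and sometimes report something else, mostly with a low value. They report only what shows in the picture. A call takes as long as a camera call. They do not tell look-alikes from the thing itself.
- finder.cut_out(picture, target): "pixels" (400x640 bool, what is visible of it) and "xy" ([column, row] in pixels, amid what is visible of it).
- finder.place_of(picture, target): "xy" ([column, row] in pixels: a listed point, or the origin of a listed thing).
The state is a dict: "time_s": time; "joint_positions": joint angles; "joint_vel": joint speeds; "joint_torque": joint torques, N m; "position": TCP position; "tool_rot": TCP orientation; "contact_force": force on the tool from outside, world axes, zero at the start; "ft_torque": the same for the moment, N m; "gripper_width": finger opening in m.
Only numpy, scipy, OpenCV 4.12 (cv2) and the standard library are available. Lean on these libraries where they do the work, as an engineer would, in place of code of your own. Each camera call takes 0.05 s, during which the arm holds its last target. There are 200 camera calls.

TASK

The nest of biscuit-fired bowls on the round kiln shelf has to be pulled apart and sorted by size: lift the bowls off one at a time, large, then medium, then the two small ones, and stand each, still foot-up, on the ware board that already holds bowls of its size. Put each squarely in line with the bowls of that row and clear of its neighbours, set it down rather than dropping it, and never tip one over. Leave the bowls already in the rows, and the other things on the bench, where they are.

Things in the scene. Friction and masses are not known exactly. Their poses are not given: they have to be found in the camera images.
- bowl_large: Outermost bowl of the nest, about 360 g: cream unglazed conical bowl standing foot-up (rim down), rim 150 mm across, 88 mm tall from rim to foot; on top a cylindrical foot 40 mm across and 18 mm high with a shallow recess (level shoulder about 54 mm across below it, then the 6 mm wall slopes out to the rim). Origin: centre of the rim plane, z towards the foot; the foot's top is 88 mm above it. Lifts straight up off the medium one.
- bowl_medium: Second bowl of the nest, inside the large one, about 250 g: cream unglazed conical bowl standing foot-up (rim down), rim 120 mm across, 73 mm tall from rim to foot; on top a cylindrical foot 40 mm across and 18 mm high with a shallow recess (level shoulder about 54 mm across below it, then the 6 mm wall slopes out to the rim). Origin: centre of the rim plane, z towards the foot; the foot's top is 73 mm above it.
- bowl_small: Third bowl of the nest, inside the medium one, about 170 g: cream unglazed conical bowl standing foot-up (rim down), rim 92 mm across, 60 mm tall from rim to foot; on top a cylindrical foot 40 mm across and 18 mm high with a shallow recess (level shoulder about 54 mm across below it, then the 6 mm wall slopes out to the rim). Origin: centre of the rim plane, z towards the foot; the foot's top is 60 mm above it.
- bowl_small_under: Innermost and lowest bowl of the nest, under the other small one, same make and size (92 mm across, 60 mm tall, origin in the rim plane, z towards the foot). Each bowl of the nest rests with its inside floor on the foot of the one below, with 3 to 5 mm of sideways play and no jamming; the rims as nested are at heights of 18, 44, 57, 68 mm (under small, small, medium, large) above the table, the large one's foot top at 156 mm.
- kiln_shelf: Round buff kiln shelf, 170 mm across, 18 mm thick, fixed, on which the nest stands. Origin: centre of its underside, on the table.
- board_large: Wooden ware board, 500 by 150 mm, 18 mm thick, fixed: the row of the large bowls (all three boards look alike; the bowls standing on it tell its size). Origin: centre of its underside, on the table; x along the board, roughly away from the robot; its top is 18 mm above the origin. The free part is the end nearer the robot.
- board_medium: Wooden ware board, 500 by 150 mm, 18 mm thick, fixed: the row of the medium bowls (all three boards look alike; the bowls standing on it tell its size). Origin: centre of its underside, on the table; x along the board, roughly away from the robot; its top is 18 mm above the origin. The free part is the end nearer the robot.
- board_small: Wooden ware board, 500 by 150 mm, 18 mm thick, fixed: the row of the small bowls (all three boards look alike; the bowls standing on it tell its size). Origin: centre of its underside, on the table; x along the board, roughly away from the robot; its top is 18 mm above the origin. The free part is the end nearer the robot.
- row_large: Bowl already standing foot-up in the large row, about 130 mm along x from the board's centre, within 3 mm of its middle line; 150 mm across, 88 mm tall. Origin: centre of its rim plane. Stays where it is.
- row_medium_far: Bowl already standing foot-up in the medium row, about 150 mm along x from the board's centre, within 3 mm of its middle line; 120 mm across, 73 mm tall. Origin: centre of its rim plane. Stays where it is.
- row_medium_near: Bowl already standing foot-up in the medium row, about 22 mm along x from the board's centre, within 3 mm of its middle line; 120 mm across, 73 mm tall. Origin: centre of its rim plane. Stays where it is.
- row_small: Bowl already standing foot-up in the small row, about 110 mm along x from the board's centre, within 3 mm of its middle line; 92 mm across, 60 mm tall. Origin: centre of its rim plane. Stays where it is.
- rib: Bystander: oval wooden throwing rib, 108 by 52 mm, 8 mm thick, flat on the table beyond the kiln shelf.
- brush: Bystander: brush 130 mm long, lying on the table between the robot and the kiln shelf.
- slip_jar: Bystander: amber jar with white cap, 68 mm across, 85 mm tall, on the left of the table. Origin under its centre.
- loop_tool: Bystander: turning tool with wooden handle and wire loop, 180 mm long, lying on the right of the table.
Mind the look-alikes: they are no part of the job. What is shaped like the row_large but blue is not meant.

How it is judged:
On the way, in this order (a step that is already met when the one before it is completed fails the run):
1. The large bowl is off the nest and stands released in the large row (y of bowl_large in the frame of board_large between -0.02 and 0.02 m and x of bowl_large in the frame of board_large between -0.185 and 0.185 m and z of bowl_large in the frame of board_large between 0.014 and 0.022 m and angle between bowl_large's own z axis and vertical below 0.06 rad and contact force between bowl_large and the fingers below 0.1 N and linear speed of bowl_large below 0.02 m/s and horizontal distance between bowl_large and row_large above 0.152 m), for 0.2 s.
2. The medium bowl stands released in the medium row (y of bowl_medium in the frame of board_medium between -0.02 and 0.02 m and x of bowl_medium in the frame of board_medium between -0.2 and 0.2 m and z of bowl_medium in the frame of board_medium between 0.014 and 0.022 m and angle between bowl_medium's own z axis and vertical below 0.06 rad and contact force between bowl_medium and the fingers below 0.1 N and linear speed of bowl_medium below 0.02 m/s and horizontal distance between bowl_medium and row_medium_far above 0.122 m and horizontal distance between bowl_medium and row_medium_near above 0.122 m), for 0.2 s.
3. The upper small bowl stands released in the small row (y of bowl_small in the frame of board_small between -0.02 and 0.02 m and x of bowl_small in the frame of board_small between -0.214 and 0.214 m and z of bowl_small in the frame of board_small between 0.014 and 0.022 m and angle between bowl_small's own z axis and vertical below 0.06 rad and contact force between bowl_small and the fingers below 0.1 N and linear speed of bowl_small below 0.02 m/s and horizontal distance between bowl_small and row_small above 0.094 m), for 0.2 s.
4. The last small bowl stands released in the small row beside the other (y of bowl_small_under in the frame of board_small between -0.02 and 0.02 m and x of bowl_small_under in the frame of board_small between -0.214 and 0.214 m and z of bowl_small_under in the frame of board_small between 0.014 and 0.022 m and angle between bowl_small_under's own z axis and vertical below 0.06 rad and contact force between bowl_small_under and the fingers below 0.1 N and linear speed of bowl_small_under below 0.02 m/s and horizontal distance between bowl_small_under and row_small above 0.094 m and horizontal distance between bowl_small_under and bowl_small above 0.094 m), for 0.2 s.
At the end, for the whole second after the job is handed in: All four bowls stand foot-up and level (tilt under 0.06 rad), released and at rest, flat on the board of their size: centre within 20 mm of the board's long middle line, no more than 10 mm over the board's ends, and not touching the other bowls of the row (at least 2 mm between rims) (all of step 1 and all of step 2 and all of step 3 and all of step 4).
It fails at once if a bowl is dropped: it moves faster than 0.45 m/s (a fall of about 10 mm) with no finger on it ((contact force between bowl_large and the fingers below 0.05 N and linear speed of bowl_large above 0.45 m/s) or (contact force between bowl_medium and the fingers below 0.05 N and linear speed of bowl_medium above 0.45 m/s) or (contact force between bowl_small and the fingers below 0.05 N and linear speed of bowl_small above 0.45 m/s) or (contact force between bowl_small_under and the fingers below 0.05 N and linear speed of bowl_small_under above 0.45 m/s)).
It fails at once if a bowl of the nest is tipped by more than 0.6 rad (angle between any of bowl_large, bowl_medium, bowl_small, bowl_small_under's own z axis and vertical above 0.6 rad).
It fails at once if a bowl already in a row is moved by more than 12 mm or tipped by more than 0.3 rad (distance of any of row_large, row_medium_far, row_medium_near, row_small from where it was at the start of the episode above 0.012 m or angle between any of row_large, row_medium_far, row_medium_near, row_small's own z axis and vertical above 0.3 rad).
It fails at once if another thing on the bench (rib, brush, jar, loop tool) is moved by more than 30 mm (distance of any of rib, brush, slip_jar, loop_tool from where it was at the start of the episode above 0.03 m).
It also fails if it takes over 72 s, if anything falls off the work surface, if the arm or the gripper's body presses on something with over 40 N, if the wrist force passes 120 N, or if a joint passes its speed limit or range.

## Working session

There is one attempt and no reset: what is moved stays moved. The work goes in short steps, Python scripts to look and compute and a shell command to move; the robot and the scene stay as the last step left them, time stands still between calls to the robot, and variables do not carry over. Pictures are saved under pics/ and viewed, about 8 in all and at most 12, crops included, and the job is handed in when it is done.

```bash
mkdir -p pics; ls; cat > h.py <<'E'
import numpy as np, cv2
from rig import monitor, imaging, manip, finder
def save(p,n,crop=None,s=1):
    im=p["img"][:,:,::-1]
    if crop: im=im[crop[1]:crop[3],crop[0]:crop[2]]
    cv2.imwrite("pics/"+n,cv2.resize(im,None,fx=s,fy=s,interpolation=cv2.INTER_CUBIC))
def ray(p,xy):
    T=np.array(p["pose"]); d=np.array([(xy[0]-p["cx"])/p["fx"],-(xy[1]-p["cy"])/p["fy"],-1.])
    return T[:3,3],T[:3,:3]@d
def at(p,xy,z):
    o,d=ray(p,xy); return o+d*(z-o[2])/d[2]
def proj(p,X):
    T=np.array(p["pose"]); c=T[:3,:3].T@(np.array(X)-T[:3,3])
    return np.array([p["cx"]+p["fx"]*c[0]/-c[2],p["cy"]-p["fy"]*c[1]/-c[2]])
E
python3 - <<'E'
from h import *
np.set_printoptions(precision=4,suppress=True)
s=monitor.read_state();print(s["time_s"],s["position"],s["tool_rot"],s["gripper_width"])
Z=dict(bowl_large=.068,bowl_medium=.057,bowl_small=.044,kiln_shelf=0,board_large=0,board_medium=0,board_small=0,row_large=.018,row_medium_far=.018,row_small=.018,slip_jar=0,rib=0,brush=0,loop_tool=0)
for n in ("top","scene"):
    p=imaging.snapshot(n);save(p,n+"0.png");print(n,{k:v for k,v in p.items() if k not in("img",)})
    for t,z in Z.items():
        for d in finder.place_of(p,t)[:4]: print(t,round(d["conf"],2),np.round(d["xy"],1),at(p,d["xy"],z)[:2])
E
```

```text
pics
0.0 [ 0.17   -0.6528  0.2912] [[-0.9677 -0.2519 -0.0006]
 [-0.2519  0.9677  0.0016]
 [ 0.0001  0.0017 -1.    ]] 0.08732572862622913
top {'fx': 500.1580358910408, 'fy': 500.1580358910408, 'cx': 319.6811285067346, 'cy': 200.96850136050227, 'pose': array([[ 0.0117,  0.9938, -0.1108,  0.2666],
       [-0.9999,  0.013 ,  0.0111, -0.0031],
       [ 0.0125,  0.1107,  0.9938,  1.8518],
       [ 0.    ,  0.    ,  0.    ,  1.    ]]), 'shot': 1}
bowl_large 0.77 [236.2 163.5] [0.5978 0.2801]
bowl_small 0.48 [290.3 167.4] [0.5905 0.0858]
board_large 0.55 [339.5 183.2] [ 0.541  -0.0971]
board_medium 0.66 [290.  177.7] [0.5593 0.0884]
board_small 0.66 [390.3 174.4] [ 0.577  -0.2877]
row_large 0.94 [398.7 277.8] [ 0.194 -0.314]
row_large 0.76 [340.1 146.9] [ 0.6754 -0.0975]
row_medium_far 0.78 [289.1 139.8] [0.6997 0.0934]
row_small 0.57 [389.8 146. ] [ 0.6815 -0.2835]
slip_jar 0.77 [187.8 190.2] [0.5071 0.4676]
rib 0.66 [242.1 124.6] [0.76   0.2731]
brush 0.86 [239.2 211.5] [0.43   0.2743]
loop_tool 0.49 [446.  174.2] [ 0.5806 -0.4975]
loop_tool 0.48 [340.4 182.4] [ 0.5441 -0.1005]
scene {'fx'
[... 475 characters left out ...]
78 -0.0933]
kiln_shelf 0.29 [369.3 186.3] [0.4557 0.2553]
kiln_shelf 0.2 [416.8 171.9] [0.5137 0.4658]
board_large 0.79 [314.  240.8] [ 0.5429 -0.0878]
board_large 0.39 [213.1 313. ] [ 0.5772 -0.4835]
board_medium 0.9 [354.2 215.7] [0.5398 0.0985]
row_large 0.92 [204.3 221. ] [ 0.2355 -0.3353]
row_large 0.91 [337.  264.7] [ 0.6814 -0.1049]
row_medium_far 0.93 [387.9 240.2] [0.7107 0.0916]
row_medium_far 0.66 [402.7 201.8] [0.6128 0.2704]
row_small 0.77 [291. 297.] [ 0.6867 -0.2856]
slip_jar 0.74 [413.5 171.3] [0.5025 0.4587]
slip_jar 0.3 [369.7 180.1] [0.429  0.2834]
rib 0.88 [435.8 228.5] [0.7678 0.2712]
brush 0.78 [371.8 183.7] [0.4505 0.2739]
loop_tool 0.77 [209.3 312.5] [ 0.5687 -0.4912]
```

```bash
python3 - <<'E'
import cv2
im=cv2.imread("pics/top0.png")[95:310,150:480];cv2.imwrite("pics/top0c.png",cv2.resize(im,None,fx=2.4,fy=2.4,interpolation=cv2.INTER_CUBIC))
E
```

```text
(no output)
```

View pics/top0c.png

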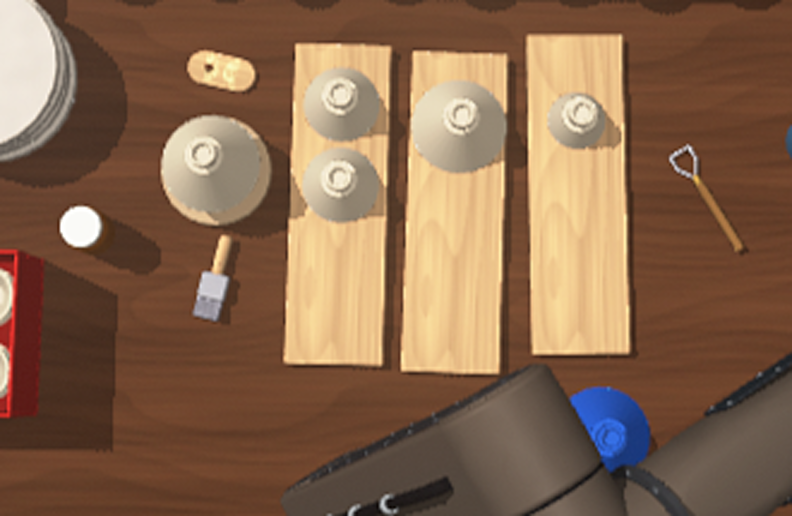

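View pics/scene0.png

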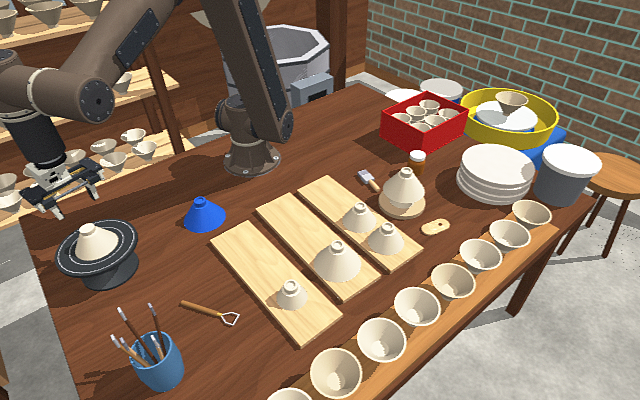

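The top view shows four cream bowls on the boards. The nest's foot is at crop (204,153), and the boards, left to right, hold medium, large and small bowls. The large-bowl look-alikes are:
- **Blue cone:** top pixel about (402,276). It is excluded by colour.
- **Cream bowl on the banding wheel:** scene pixel (95,240). It is neither in the nest nor in a row.

The real row_large is the cream bowl on the middle board at top pixel (340,147). Next I'll measure the feet and boards.

```bash
python3 - <<'E'
from h import *
np.set_printoptions(precision=4,suppress=True)
p=imaging.snapshot("top");q=imaging.snapshot("scene")
c=lambda x,y:(150+x/2.4-.3,95+y/2.4-.3)
F=dict(nest=((204,153),.156),mfar=((340,94),.091),mnear=((339,177),.091),large=((461,114),.106),small=((581,113),.078))
for k,(xy,z) in F.items():
    X=at(p,c(*xy),z);print(k,X,"scene px",proj(q,X))
B=dict(m=[(296,44),(391,46),(382,367),(284,364)],l=[(413,52),(508,53),(500,374),(401,370)],s=[(527,34),(622,36),(630,355),(532,355)])
for k,v in B.items():
    P=np.array([at(p,c(*a),.018)[:2] for a in v]);ax=P[0]+P[1]-P[2]-P[3];L=np.linalg.norm(ax)/2;ax/=np.linalg.norm(ax)
    C=P.mean(0);print(k,C,"ax",ax,"len",L,"w",np.linalg.norm(P[0]-P[1]),np.linalg.norm(P[2]-P[3]))
    for b,(xy,z) in F.items():
        if b[0]==k:
            d=at(p,c(*xy),z)[:2]-C;print("  ",b,d@ax,d@[-ax[1],ax[0]])
im=q["img"][120:330,220:480,::-1].copy()
for k,(xy,z) in F.items():
    u=proj(q,at(p,c(*xy),z));cv2.circle(im,(int(round(u[0]-220)),int(round(u[1]-120))),1,(0,0,255),-1)
cv2.imwrite("pics/chk.png",cv2.resize(im,None,fx=2.8,fy=2.8,interpolation=cv2.INTER_NEAREST))
R=np.array(monitor.read_state()["tool_rot"])
g=at(p,c(204,153),.156);d=np.array([g[0],g[1],.30])-monitor.read_state()["position"]
print("tool shift mm",R.T@d*1000)
E
```

```text
nest [0.599  0.2718 0.156 ] scene px [404.8763 169.7033]
mfar [0.7043 0.0819 0.091 ] scene px [386.5263 224.9041]
mnear [0.5783 0.0811 0.091 ] scene px [359.1957 204.5892]
large [ 0.6729 -0.0988  0.106 ] scene px [336.9886 243.2052]
small [ 0.6836 -0.2816  0.078 ] scene px [290.0565 283.0954]
m [0.5508 0.0848] ax [ 0.9999 -0.0143] len 0.5002852880655047 w 0.1487910318414367 0.1490012362203263
   mfar 0.15351458542938695 -0.0007989034374691272
   mnear 0.027575972858376787 -0.003373291478949312
l [ 0.5423 -0.0963] ax [ 0.9997 -0.0237] len 0.4988385875793706 w 0.14900919142008 0.15079361565716523
   large 0.13061521786521907 0.0005914350638137171
s [ 0.5719 -0.2854] ax [0.9999 0.0161] len 0.5015258384061966 w 0.14959809027879734 0.1498123260853614
   small 0.11177285294003796 0.001993066531144168
tool shift mm [-648.1755  787.0076   -7.8321]
```

View pics/chk.png

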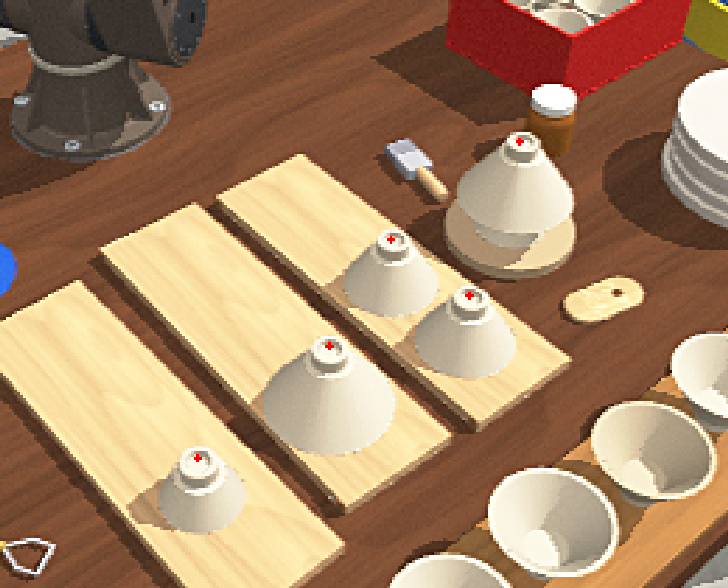

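The points projected from the top view land on all five feet in the scene view, and the board sizes come out right (500 × 150). Moving above the nest.

```bash
python3 -m pendant '[{"claw":1,"tx":-648,"ty":787,"tz":-8,"twist":0.255},{"claw":1,"tx":-648,"ty":787,"tz":-8,"twist":0.255},{"claw":1,"tx":-648,"ty":787,"tz":-8,"twist":0.255},{"claw":1,"tx":-648,"ty":787,"tz":-8,"twist":0.255},{"claw":1,"tx":-648,"ty":787,"tz":-8,"twist":0.255},{"claw":1,"tx":-648,"ty":787,"tz":-8,"twist":0.255},{"claw":1,"tx":-648,"ty":787,"tz":-8,"twist":0.255},{"claw":1,"tx":-648,"ty":787,"tz":-8,"twist":0.255},{"claw":1,"tx":-648,"ty":787,"tz":-8,"twist":0.255},{"claw":1,"tx":-648,"ty":787,"tz":-8,"twist":0.255},{"claw":1,"tx":-648,"ty":787,"tz":-8,"twist":0.255},{"claw":1,"tx":-648,"ty":787,"tz":-8,"twist":0.255},{"claw":1,"tx":-648,"ty":787,"tz":-8,"twist":0.255},{"claw":1,"tx":-648,"ty":787,"tz":-8,"twist":0.255},{"claw":1,"tx":-648,"ty":787,"tz":-8,"twist":0.255},{"claw":1,"tx":-648,"ty":787,"tz":-8,"twist":0.255},{"claw":1,"tx":-648,"ty":787,"tz":-8,"twist":0.255},{"claw":1,"tx":-648,"ty":787,"tz":-8,"twist":0.255},{"claw":1,"tx":-648,"ty":787,"tz":-8,"twist":0.255},{"claw":1,"tx":-648,"ty":787,"tz":-8,"twist":0.255}]'
```

```text
time_s: 4.1
position: [0.5986, 0.2705, 0.3009]
tool_rot: [[-1.0, 0.001, 0.001], [0.001, 1.0, 0.0], [-0.001, 0.0, -1.0]]
contact_force: [-0.1, -1.0, 0.4]
gripper_width: 0.0874
```

```bash
python3 -m pendant '[{"claw":1,"ty":1,"tz":50},{"claw":1,"ty":1,"tz":75},{"claw":1,"ty":1,"tz":90},{"claw":1,"ty":1,"tz":94},{"claw":1,"ty":1,"tz":94},{"claw":0.3,"ty":1,"tz":94},{"claw":-0.2,"ty":1,"tz":94},{"claw":-0.2,"ty":1,"tz":94},{"claw":-0.2,"ty":1,"tz":94},{"claw":-0.2,"ty":1,"tz":94},{"claw":-0.2,"ty":1,"tz":94}]' 25; python3 - <<'E'
from h import *
save(imaging.snapshot("scene"),"g1.png",(340,100,480,240),4)
E
```

```text
validation failed for argument at $[0]...
```

View pics/g1.png

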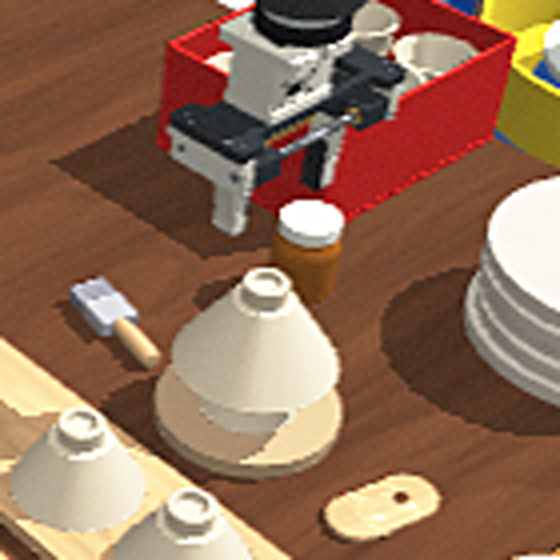

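The call was refused, probably because some keys were missing. The picture shows the open gripper above the nest foot, with the fingertips at crop about (230,225) and (320,180) and the foot at (266,288).

```bash
python3 -m pendant '[{"claw":1,"tx":0,"ty":1,"tz":50,"twist":0},{"claw":1,"tx":0,"ty":1,"tz":75,"twist":0},{"claw":1,"tx":0,"ty":1,"tz":90,"twist":0},{"claw":1,"tx":0,"ty":1,"tz":94,"twist":0},{"claw":1,"tx":0,"ty":1,"tz":94,"twist":0},{"claw":0.3,"tx":0,"ty":1,"tz":94,"twist":0},{"claw":-0.2,"tx":0,"ty":1,"tz":94,"twist":0},{"claw":-0.2,"tx":0,"ty":1,"tz":94,"twist":0},{"claw":-0.2,"tx":0,"ty":1,"tz":94,"twist":0},{"claw":-0.2,"tx":0,"ty":1,"tz":94,"twist":0},{"claw":-0.2,"tx":0,"ty":1,"tz":94,"twist":0}]' 25
```

```text
time_s: 5.52
position: [0.5991, 0.2731, 0.2066]
tool_rot: [[-1.0, -0.0, 0.001], [-0.0, 1.0, 0.001], [-0.001, 0.001, -1.0]]
contact_force: [1.0, 1.2, 2.5]
gripper_width: 0.0394
```

```bash
python3 -m pendant '[{"claw":-0.2,"tx":0,"ty":0,"tz":-5,"twist":0},{"claw":-0.2,"tx":0,"ty":0,"tz":-20,"twist":0},{"claw":-0.2,"tx":0,"ty":0,"tz":-40,"twist":0},{"claw":-0.2,"tx":0,"ty":0,"tz":-60,"twist":0},{"claw":-0.2,"tx":0,"ty":0,"tz":-80,"twist":0},{"claw":-0.2,"tx":0,"ty":0,"tz":-100,"twist":0},{"claw":-0.2,"tx":0,"ty":0,"tz":-110,"twist":0},{"claw":-0.2,"tx":0,"ty":0,"tz":-110,"twist":0}]'; python3 - <<'E'
from h import *
save(imaging.snapshot("scene"),"g2.png",(340,70,480,240),3.5)
E
```

```text
time_s: 6.52
position: [0.5989, 0.2727, 0.3169]
tool_rot: [[-1.0, 0.0, 0.001], [0.0, 1.0, 0.001], [-0.001, 0.001, -1.0]]
contact_force: [0.2, 0.3, -4.8]
gripper_width: 0.0393
```

View pics/g2.png

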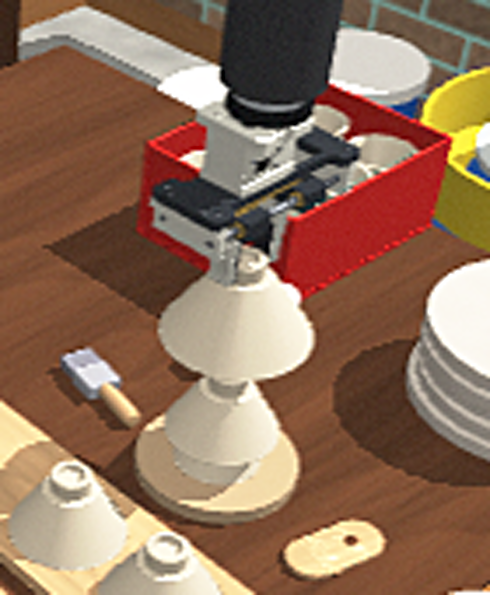

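The large bowl hangs level in the gripper at crop (235,330). Only it came off: the medium bowl is still on the shelf, with its foot at crop (228,385).

```bash
python3 -m pendant '[{"claw":-0.2,"tx":8,"ty":-25,"tz":0,"twist":0},{"claw":-0.2,"tx":22,"ty":-70,"tz":0,"twist":0},{"claw":-0.2,"tx":38,"ty":-120,"tz":0,"twist":0},{"claw":-0.2,"tx":54,"ty":-170,"tz":0,"twist":0},{"claw":-0.2,"tx":70,"ty":-220,"tz":0,"twist":0},{"claw":-0.2,"tx":86,"ty":-270,"tz":0,"twist":0},{"claw":-0.2,"tx":102,"ty":-320,"tz":0,"twist":0},{"claw":-0.2,"tx":113,"ty":-355,"tz":0,"twist":0},{"claw":-0.2,"tx":117,"ty":-368,"tz":0,"twist":0},{"claw":-0.2,"tx":117,"ty":-368,"tz":40,"twist":0},{"claw":-0.2,"tx":117,"ty":-368,"tz":80,"twist":0},{"claw":-0.2,"tx":117,"ty":-368,"tz":115,"twist":0},{"claw":-0.2,"tx":117,"ty":-368,"tz":138,"twist":0},{"claw":-0.2,"tx":117,"ty":-368,"tz":150,"twist":0},{"claw":-0.2,"tx":117,"ty":-368,"tz":156,"twist":0},{"claw":-0.2,"tx":117,"ty":-368,"tz":159,"twist":0},{"claw":-0.2,"tx":117,"ty":-368,"tz":159,"twist":0}]'
```

```text
time_s: 8.7
position: [0.4826, -0.0948, 0.1584]
tool_rot: [[-1.0, -0.0, 0.002], [-0.0, 1.0, 0.0], [-0.002, 0.0, -1.0]]
contact_force: [-0.9, 2.3, 1.9]
gripper_width: 0.0393
```

```bash
python3 -m pendant '[{"claw":-0.2,"tx":0,"ty":0,"tz":1,"twist":0},{"claw":-0.2,"tx":0,"ty":0,"tz":1,"twist":0},{"claw":-0.08,"tx":0,"ty":0,"tz":1,"twist":0},{"claw":0.1,"tx":0,"ty":0,"tz":1,"twist":0},{"claw":0.4,"tx":0,"ty":0,"tz":1,"twist":0},{"claw":1,"tx":0,"ty":0,"tz":1,"twist":0},{"claw":1,"tx":0,"ty":0,"tz":1,"twist":0},{"claw":1,"tx":0,"ty":0,"tz":1,"twist":0},{"claw":1,"tx":0,"ty":0,"tz":-30,"twist":0},{"claw":1,"tx":0,"ty":0,"tz":-80,"twist":0},{"claw":1,"tx":-40,"ty":125,"tz":-120,"twist":0},{"claw":1,"tx":-40,"ty":125,"tz":-120,"twist":0},{"claw":1,"tx":-40,"ty":125,"tz":-120,"twist":0}]'
python3 - <<'E'
from h import *
np.set_printoptions(precision=4,suppress=True)
p=imaging.snapshot("top");q=imaging.snapshot("scene")
save(p,"t3.png",(200,110,420,260),3.5)
for n,r,t in (("top",p,"bowl_medium"),("scene",q,"bowl_medium"),("top",p,"bowl_large"),("scene",q,"bowl_large")):
    for d in finder.place_of(r,t)[:4]: print(n,t,round(d["conf"],2),d["xy"],at(r,d["xy"],.057 if "med" in t else .018))
E
```

```text
time_s: 10.32
position: [0.5231, 0.0326, 0.2785]
tool_rot: [[-1.0, -0.003, 0.002], [-0.003, 1.0, 0.001], [-0.002, 0.001, -1.0]]
contact_force: [0.8, -1.2, -0.9]
gripper_width: 0.0877
top bowl_medium 0.89 [238.5, 161.2] [0.6084 0.2737 0.057 ]
top bowl_medium 0.38 [242.6, 120.0] [0.7621 0.2633 0.057 ]
top bowl_medium 0.32 [339.1, 194.6] [ 0.4909 -0.0931  0.057 ]
scene bowl_medium 0.89 [401.2, 189.8] [0.5915 0.2788 0.057 ]
top bowl_large 0.56 [335.6, 195.9] [ 0.4908 -0.0821  0.018 ]
scene bowl_large 0.7 [299.9, 231.6] [ 0.4924 -0.1083  0.018 ]
```

View pics/t3.png

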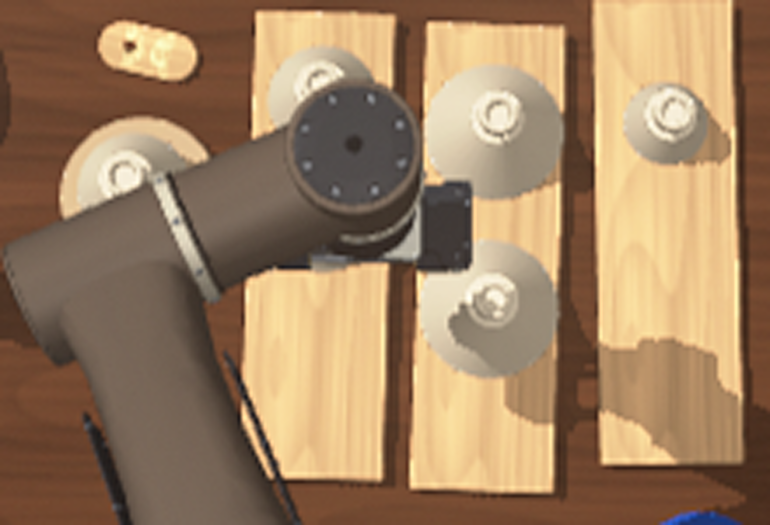

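The large bowl stands in line on the middle board, with its foot at crop (492,300), and is clear of row_large at (497,117). The medium bowl's foot on the shelf is at crop (125,178).

```bash
python3 - <<'E'
from h import *
p=imaging.snapshot("top");q=imaging.snapshot("scene")
for xy,z in(((125,178),.130),((492,300),.106)):
    X=at(p,(200+xy[0]/3.5-.4,110+xy[1]/3.5-.4),z);print(X,proj(q,X))
    u=proj(q,X);im=q["img"][int(u[1])-25:int(u[1])+25,int(u[0])-25:int(u[0])+25,::-1].copy();im[25,25]=(0,0,255)
    cv2.imwrite(f"pics/f{z}.png",cv2.resize(im,None,fx=8,fy=8,interpolation=cv2.INTER_NEAREST))
cv2.imwrite("pics/ff.png",np.hstack([cv2.imread("pics/f0.13.png"),cv2.imread("pics/f0.106.png")]))
E
```

```text
[0.59700177 0.27364724 0.13      ] [403.87336704 175.18496406]
[ 0.48230145 -0.09442162  0.106     ] [300.03644329 209.28975075]
```

View pics/ff.png

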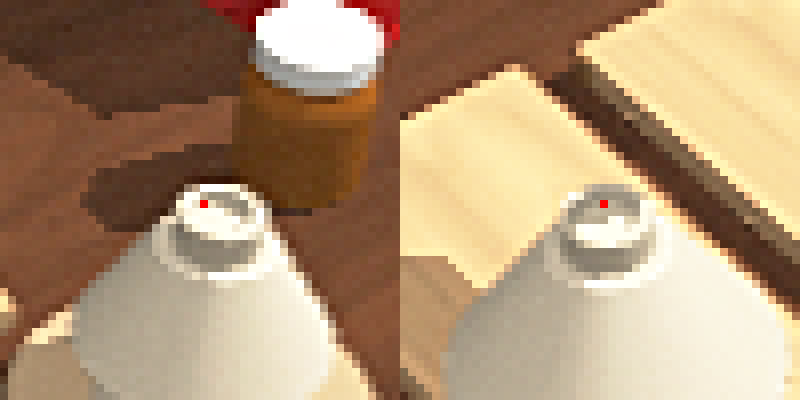

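The scene view places the medium foot 1–2 px to the right of the point I read from the top view, so I'll aim at about (0.598, 0.275). The jaws will centre the rest.

```bash
python3 -m pendant '[{"claw":1,"tx":-75,"ty":242,"tz":0,"twist":0},{"claw":1,"tx":-75,"ty":242,"tz":0,"twist":0},{"claw":1,"tx":-75,"ty":242,"tz":0,"twist":0},{"claw":1,"tx":-75,"ty":242,"tz":0,"twist":0},{"claw":1,"tx":-75,"ty":242,"tz":0,"twist":0},{"claw":1,"tx":-75,"ty":242,"tz":0,"twist":0},{"claw":1,"tx":-75,"ty":242,"tz":50,"twist":0},{"claw":1,"tx":-75,"ty":242,"tz":80,"twist":0},{"claw":1,"tx":-75,"ty":242,"tz":93,"twist":0},{"claw":1,"tx":-75,"ty":242,"tz":97,"twist":0},{"claw":1,"tx":-75,"ty":242,"tz":97,"twist":0},{"claw":0.3,"tx":-75,"ty":242,"tz":97,"twist":0},{"claw":-0.2,"tx":-75,"ty":242,"tz":97,"twist":0},{"claw":-0.2,"tx":-75,"ty":242,"tz":97,"twist":0},{"claw":-0.2,"tx":-75,"ty":242,"tz":97,"twist":0},{"claw":-0.2,"tx":-75,"ty":242,"tz":97,"twist":0},{"claw":-0.2,"tx":-75,"ty":242,"tz":97,"twist":0}]' 25
```

```text
time_s: 12.85
position: [0.597, 0.272, 0.1803]
tool_rot: [[-1.0, -0.0, 0.0], [-0.0, 1.0, 0.0], [-0.0, 0.0, -1.0]]
contact_force: [0.6, 1.2, -0.1]
gripper_width: 0.0397
```

```bash
python3 -m pendant '[{"claw":-0.2,"tx":0,"ty":0,"tz":-5,"twist":0},{"claw":-0.2,"tx":0,"ty":0,"tz":-20,"twist":0},{"claw":-0.2,"tx":0,"ty":0,"tz":-42,"twist":0},{"claw":-0.2,"tx":0,"ty":0,"tz":-65,"twist":0},{"claw":-0.2,"tx":0,"ty":0,"tz":-85,"twist":0},{"claw":-0.2,"tx":0,"ty":0,"tz":-90,"twist":0},{"claw":-0.2,"tx":20,"ty":-23,"tz":-90,"twist":0},{"claw":-0.2,"tx":52,"ty":-60,"tz":-90,"twist":0},{"claw":-0.2,"tx":86,"ty":-100,"tz":-90,"twist":0},{"claw":-0.2,"tx":121,"ty":-140,"tz":-90,"twist":0},{"claw":-0.2,"tx":148,"ty":-172,"tz":-90,"twist":0},{"claw":-0.2,"tx":161,"ty":-186,"tz":-90,"twist":0},{"claw":-0.2,"tx":161,"ty":-186,"tz":-60,"twist":0},{"claw":-0.2,"tx":161,"ty":-186,"tz":-20,"twist":0},{"claw":-0.2,"tx":161,"ty":-186,"tz":14,"twist":0},{"claw":-0.2,"tx":161,"ty":-186,"tz":28,"twist":0},{"claw":-0.2,"tx":161,"ty":-186,"tz":35,"twist":0},{"claw":-0.2,"tx":161,"ty":-186,"tz":38,"twist":0},{"claw":-0.2,"tx":161,"ty":-186,"tz":39,"twist":0},{"claw":-0.2,"tx":161,"ty":-186,"tz":39,"twist":0}]'
```

```text
time_s: 15.35
position: [0.4361, 0.0859, 0.1416]
tool_rot: [[-1.0, 0.0, 0.001], [0.0, 1.0, 0.001], [-0.001, 0.001, -1.0]]
contact_force: [0.1, 0.8, -2.7]
gripper_width: 0.0394
```

```bash
python3 -m pendant '[{"claw":-0.2,"tx":0,"ty":0,"tz":1,"twist":0},{"claw":-0.2,"tx":0,"ty":0,"tz":1,"twist":0},{"claw":-0.2,"tx":0,"ty":0,"tz":1,"twist":0}]'
```

```text
time_s: 15.72
position: [0.4363, 0.0862, 0.1412]
tool_rot: [[-1.0, -0.0, 0.001], [-0.0, 1.0, 0.001], [-0.001, 0.001, -1.0]]
contact_force: [-2.2, 2.3, 6.0]
gripper_width: 0.039
```

```bash
python3 -m pendant '[{"claw":-0.08,"tx":0,"ty":0,"tz":1,"twist":0},{"claw":0.1,"tx":0,"ty":0,"tz":1,"twist":0},{"claw":0.4,"tx":0,"ty":0,"tz":1,"twist":0},{"claw":1,"tx":0,"ty":0,"tz":1,"twist":0},{"claw":1,"tx":0,"ty":0,"tz":1,"twist":0},{"claw":1,"tx":0,"ty":0,"tz":1,"twist":0},{"claw":1,"tx":0,"ty":0,"tz":-30,"twist":0},{"claw":1,"tx":0,"ty":0,"tz":-80,"twist":0},{"claw":1,"tx":-10,"ty":-80,"tz":-120,"twist":0},{"claw":1,"tx":-10,"ty":-80,"tz":-120,"twist":0},{"claw":1,"tx":-10,"ty":-80,"tz":-120,"twist":0}]'
python3 - <<'E'
from h import *
p=imaging.snapshot("top");q=imaging.snapshot("scene")
a=cv2.resize(p["img"][120:220,215:315,::-1],None,fx=4,fy=4,interpolation=cv2.INTER_CUBIC)
b=cv2.resize(q["img"][140:240,330:430,::-1],None,fx=4,fy=4,interpolation=cv2.INTER_CUBIC)
cv2.imwrite("pics/m4.png",np.hstack([a,b]))
E
```

```text
time_s: 17.1
position: [0.4461, 0.0047, 0.2611]
tool_rot: [[-1.0, 0.002, 0.002], [0.002, 1.0, 0.001], [-0.002, 0.001, -1.0]]
contact_force: [-0.6, 0.1, -0.6]
gripper_width: 0.088
```

View pics/m4.png

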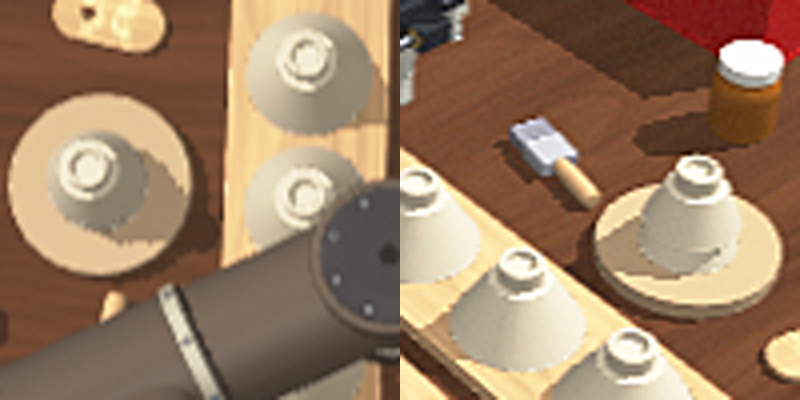

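Top half: the upper small bowl's foot is at (89,168), with both bowls seated on the shelf. Scene half: its foot is at (702,172), and the placed medium bowl stands upright at the left (420,200).

```bash
python3 - <<'E'
from h import *
p=imaging.snapshot("top");q=imaging.snapshot("scene")
print(at(p,(236.9,161.6),.104),at(q,(405.1,182.6),.104))
E
```

```text
[0.59796296 0.27210015 0.104     ] [0.60792381 0.27268782 0.104     ]
```

```bash
python3 -m pendant '[{"claw":1,"tx":-154,"ty":268,"tz":0,"twist":0},{"claw":1,"tx":-154,"ty":268,"tz":0,"twist":0},{"claw":1,"tx":-154,"ty":268,"tz":0,"twist":0},{"claw":1,"tx":-154,"ty":268,"tz":0,"twist":0},{"claw":1,"tx":-154,"ty":268,"tz":0,"twist":0},{"claw":1,"tx":-154,"ty":268,"tz":0,"twist":0},{"claw":1,"tx":-154,"ty":268,"tz":0,"twist":0},{"claw":1,"tx":-154,"ty":268,"tz":50,"twist":0},{"claw":1,"tx":-154,"ty":268,"tz":85,"twist":0},{"claw":1,"tx":-154,"ty":268,"tz":102,"twist":0},{"claw":1,"tx":-154,"ty":268,"tz":106,"twist":0},{"claw":1,"tx":-154,"ty":268,"tz":106,"twist":0},{"claw":0.3,"tx":-154,"ty":268,"tz":106,"twist":0},{"claw":-0.2,"tx":-154,"ty":268,"tz":106,"twist":0},{"claw":-0.2,"tx":-154,"ty":268,"tz":106,"twist":0},{"claw":-0.2,"tx":-154,"ty":268,"tz":106,"twist":0},{"claw":-0.2,"tx":-154,"ty":268,"tz":106,"twist":0}]' 25
```

```text
time_s: 19.42
position: [0.5999, 0.2739, 0.1542]
tool_rot: [[-1.0, 0.0, 0.0], [0.0, 1.0, 0.0], [-0.0, 0.0, -1.0]]
contact_force: [0.1, 0.9, -0.3]
gripper_width: 0.0431
```

```bash
python3 -m pendant '[{"claw":-0.2,"tx":0,"ty":0,"tz":0,"twist":0},{"claw":-0.2,"tx":0,"ty":0,"tz":0,"twist":0},{"claw":-0.2,"tx":0,"ty":0,"tz":-5,"twist":0},{"claw":-0.2,"tx":0,"ty":0,"tz":-20,"twist":0},{"claw":-0.2,"tx":0,"ty":0,"tz":-45,"twist":0},{"claw":-0.2,"tx":0,"ty":0,"tz":-75,"twist":0},{"claw":-0.2,"tx":0,"ty":0,"tz":-100,"twist":0},{"claw":-0.2,"tx":0,"ty":0,"tz":-110,"twist":0},{"claw":-0.2,"tx":0,"ty":0,"tz":-110,"twist":0}]'
python3 - <<'E'
from h import *
q=imaging.snapshot("scene")
save(q,"s5.png",(350,90,450,240),4)
E
```

```text
time_s: 20.55
position: [0.5998, 0.2737, 0.2649]
tool_rot: [[-1.0, 0.0, 0.001], [0.0, 1.0, 0.001], [-0.001, 0.001, -1.0]]
contact_force: [-0.6, 0.2, -3.1]
gripper_width: 0.0389
```

View pics/s5.png

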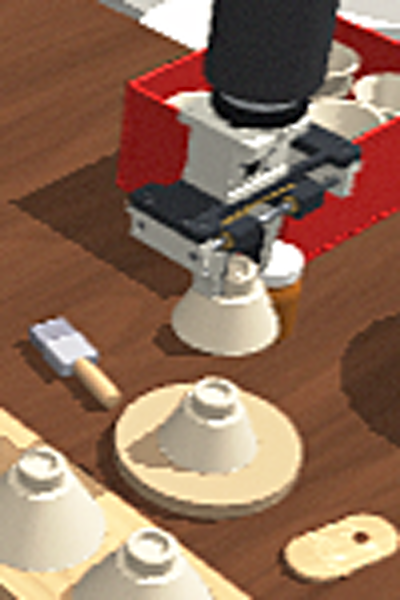

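Only the upper small bowl came up, hanging level. The last one stands on the shelf with its foot at crop (217,392).

```bash
python3 -m pendant '[{"claw":-0.2,"tx":1,"ty":-25,"tz":0,"twist":0},{"claw":-0.2,"tx":4,"ty":-75,"tz":0,"twist":0},{"claw":-0.2,"tx":6,"ty":-130,"tz":0,"twist":0},{"claw":-0.2,"tx":9,"ty":-185,"tz":0,"twist":0},{"claw":-0.2,"tx":12,"ty":-240,"tz":0,"twist":0},{"claw":-0.2,"tx":15,"ty":-295,"tz":0,"twist":0},{"claw":-0.2,"tx":18,"ty":-350,"tz":0,"twist":0},{"claw":-0.2,"tx":20,"ty":-405,"tz":0,"twist":0},{"claw":-0.2,"tx":23,"ty":-460,"tz":0,"twist":0},{"claw":-0.2,"tx":26,"ty":-510,"tz":0,"twist":0},{"claw":-0.2,"tx":27,"ty":-545,"tz":0,"twist":0},{"claw":-0.2,"tx":28,"ty":-559,"tz":0,"twist":0},{"claw":-0.2,"tx":28,"ty":-559,"tz":30,"twist":0},{"claw":-0.2,"tx":28,"ty":-559,"tz":70,"twist":0},{"claw":-0.2,"tx":28,"ty":-559,"tz":105,"twist":0},{"claw":-0.2,"tx":28,"ty":-559,"tz":122,"twist":0},{"claw":-0.2,"tx":28,"ty":-559,"tz":131,"twist":0},{"claw":-0.2,"tx":28,"ty":-559,"tz":135,"twist":0},{"claw":-0.2,"tx":28,"ty":-559,"tz":136,"twist":0},{"claw":-0.2,"tx":28,"ty":-559,"tz":136,"twist":0}]'
```

```text
time_s: 23.1
position: [0.5721, -0.2853, 0.129]
tool_rot: [[-1.0, 0.0, 0.001], [0.0, 1.0, -0.0], [-0.001, -0.0, -1.0]]
contact_force: [0.5, -0.2, -2.1]
gripper_width: 0.0391
```

```bash
python3 -m pendant '[{"claw":-0.2,"tx":0,"ty":0,"tz":1,"twist":0},{"claw":-0.2,"tx":0,"ty":0,"tz":1,"twist":0}]'
```

```text
time_s: 23.35
position: [0.5722, -0.2854, 0.1282]
tool_rot: [[-1.0, -0.0, 0.001], [-0.0, 1.0, -0.0], [-0.001, -0.0, -1.0]]
contact_force: [-0.9, 1.4, 5.3]
gripper_width: 0.0393
```

```bash
python3 -m pendant '[{"claw":-0.08,"tx":0,"ty":0,"tz":0,"twist":0},{"claw":0.1,"tx":0,"ty":0,"tz":0,"twist":0},{"claw":0.4,"tx":0,"ty":0,"tz":0,"twist":0},{"claw":1,"tx":0,"ty":0,"tz":0,"twist":0},{"claw":1,"tx":0,"ty":0,"tz":0,"twist":0},{"claw":1,"tx":0,"ty":0,"tz":0,"twist":0},{"claw":1,"tx":0,"ty":0,"tz":-30,"twist":0},{"claw":1,"tx":0,"ty":0,"tz":-80,"twist":0},{"claw":1,"tx":0,"ty":0,"tz":-130,"twist":0},{"claw":1,"tx":0,"ty":250,"tz":-130,"twist":0},{"claw":1,"tx":0,"ty":250,"tz":-130,"twist":0},{"claw":1,"tx":0,"ty":250,"tz":-130,"twist":0},{"claw":1,"tx":0,"ty":250,"tz":-130,"twist":0},{"claw":1,"tx":0,"ty":250,"tz":-130,"twist":0},{"claw":1,"tx":0,"ty":250,"tz":-130,"twist":0}]'
python3 - <<'E'
from h import *
p=imaging.snapshot("top");q=imaging.snapshot("scene")
a=cv2.resize(p["img"][110:230,200:420,::-1],None,fx=3.6,fy=3.6,interpolation=cv2.INTER_CUBIC)[:,:792]
cv2.imwrite("pics/t6.png",a); print(at(q,(403.9,187.6),.078))
E
```

```text
time_s: 25.22
position: [0.5717, -0.035, 0.2573]
tool_rot: [[-1.0, -0.001, 0.0], [-0.001, 1.0, -0.0], [-0.0, -0.0, -1.0]]
contact_force: [-0.2, 0.0, -0.1]
gripper_width: 0.0877
[0.60474641 0.27473535 0.078     ]
```

View pics/t6.png

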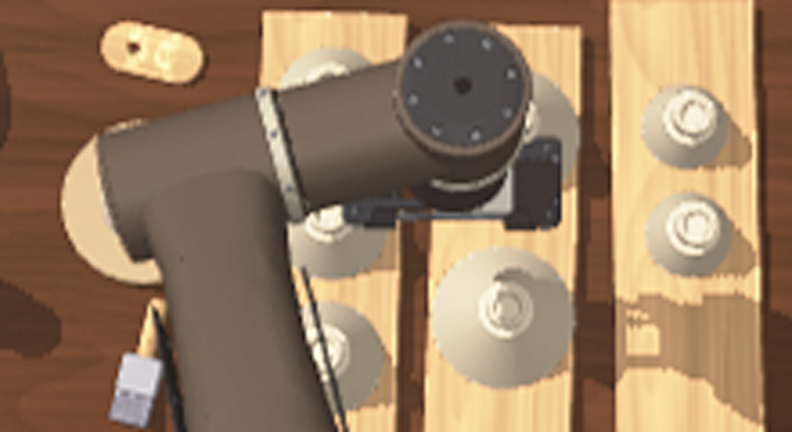

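The first small bowl stands in line with row_small, with feet at crop (693,228) and (692,117) and a clear gap between them. The arm hides the last bowl, but the scene view, corrected for the bias seen on the earlier grasps, puts it at about (0.599, 0.274).

```bash
python3 -m pendant '[{"claw":1,"tx":-27,"ty":309,"tz":0,"twist":0},{"claw":1,"tx":-27,"ty":309,"tz":0,"twist":0},{"claw":1,"tx":-27,"ty":309,"tz":0,"twist":0},{"claw":1,"tx":-27,"ty":309,"tz":0,"twist":0},{"claw":1,"tx":-27,"ty":309,"tz":0,"twist":0},{"claw":1,"tx":-27,"ty":309,"tz":0,"twist":0},{"claw":1,"tx":-27,"ty":309,"tz":30,"twist":0},{"claw":1,"tx":-27,"ty":309,"tz":80,"twist":0},{"claw":1,"tx":-27,"ty":309,"tz":110,"twist":0},{"claw":1,"tx":-27,"ty":309,"tz":124,"twist":0},{"claw":1,"tx":-27,"ty":309,"tz":128,"twist":0},{"claw":1,"tx":-27,"ty":309,"tz":128,"twist":0},{"claw":0.3,"tx":-27,"ty":309,"tz":128,"twist":0},{"claw":-0.2,"tx":-27,"ty":309,"tz":128,"twist":0},{"claw":-0.2,"tx":-27,"ty":309,"tz":128,"twist":0},{"claw":-0.2,"tx":-27,"ty":309,"tz":128,"twist":0},{"claw":-0.2,"tx":-27,"ty":309,"tz":128,"twist":0},{"claw":-0.2,"tx":-27,"ty":309,"tz":128,"twist":0},{"claw":-0.2,"tx":-27,"ty":309,"tz":128,"twist":0}]' 25
python3 -m pendant '[{"claw":-0.2,"tx":0,"ty":0,"tz":-5,"twist":0},{"claw":-0.2,"tx":0,"ty":0,"tz":-20,"twist":0},{"claw":-0.2,"tx":0,"ty":0,"tz":-50,"twist":0},{"claw":-0.2,"tx":0,"ty":0,"tz":-90,"twist":0},{"claw":-0.2,"tx":0,"ty":0,"tz":-125,"twist":0},{"claw":-0.2,"tx":0,"ty":0,"tz":-135,"twist":0},{"claw":-0.2,"tx":0,"ty":0,"tz":-135,"twist":0}]'
```

```text
time_s: 27.7
position: [0.5989, 0.274, 0.1292]
tool_rot: [[-1.0, 0.0, 0.0], [0.0, 1.0, 0.0], [-0.0, 0.0, -1.0]]
contact_force: [0.2, 1.1, 0.4]
gripper_width: 0.0391
time_s: 28.58
position: [0.5987, 0.2737, 0.2649]
tool_rot: [[-1.0, 0.0, 0.001], [0.0, 1.0, 0.001], [-0.001, 0.001, -1.0]]
contact_force: [1.1, -0.0, -2.6]
gripper_width: 0.0391
```

```bash
python3 -m pendant '[{"claw":-0.2,"tx":6,"ty":-25,"tz":0,"twist":0},{"claw":-0.2,"tx":19,"ty":-75,"tz":0,"twist":0},{"claw":-0.2,"tx":33,"ty":-130,"tz":0,"twist":0},{"claw":-0.2,"tx":47,"ty":-185,"tz":0,"twist":0},{"claw":-0.2,"tx":61,"ty":-240,"tz":0,"twist":0},{"claw":-0.2,"tx":75,"ty":-295,"tz":0,"twist":0},{"claw":-0.2,"tx":89,"ty":-350,"tz":0,"twist":0},{"claw":-0.2,"tx":102,"ty":-405,"tz":0,"twist":0},{"claw":-0.2,"tx":116,"ty":-460,"tz":0,"twist":0},{"claw":-0.2,"tx":130,"ty":-512,"tz":0,"twist":0},{"claw":-0.2,"tx":138,"ty":-547,"tz":0,"twist":0},{"claw":-0.2,"tx":142,"ty":-561,"tz":0,"twist":0},{"claw":-0.2,"tx":142,"ty":-561,"tz":30,"twist":0},{"claw":-0.2,"tx":142,"ty":-561,"tz":70,"twist":0},{"claw":-0.2,"tx":142,"ty":-561,"tz":105,"twist":0},{"claw":-0.2,"tx":142,"ty":-561,"tz":122,"twist":0},{"claw":-0.2,"tx":142,"ty":-561,"tz":131,"twist":0},{"claw":-0.2,"tx":142,"ty":-561,"tz":134,"twist":0},{"claw":-0.2,"tx":142,"ty":-561,"tz":135,"twist":0},{"claw":-0.2,"tx":142,"ty":-561,"tz":135,"twist":0}]'
python3 -m pendant '[{"claw":-0.2,"tx":0,"ty":0,"tz":0.5,"twist":0},{"claw":-0.2,"tx":0,"ty":0,"tz":0.5,"twist":0}]'
```

```text
time_s: 31.08
position: [0.457, -0.2873, 0.1298]
tool_rot: [[-1.0, 0.0, 0.001], [0.0, 1.0, -0.0], [-0.001, -0.0, -1.0]]
contact_force: [-0.7, 0.6, -1.9]
gripper_width: 0.0393
time_s: 31.32
position: [0.457, -0.2873, 0.1292]
tool_rot: [[-1.0, 0.0, 0.001], [0.0, 1.0, -0.0], [-0.001, -0.0, -1.0]]
contact_force: [0.2, 0.7, 0.4]
gripper_width: 0.0396
```

Contact is just beginning. I'll lower 0.5 mm more, release, and retreat upward to one side.

```bash
python3 -m pendant '[{"claw":-0.2,"tx":0,"ty":0,"tz":0.5,"twist":0},{"claw":-0.2,"tx":0,"ty":0,"tz":0.5,"twist":0},{"claw":-0.08,"tx":0,"ty":0,"tz":0.5,"twist":0},{"claw":0.1,"tx":0,"ty":0,"tz":0.5,"twist":0},{"claw":0.4,"tx":0,"ty":0,"tz":0.5,"twist":0},{"claw":1,"tx":0,"ty":0,"tz":0.5,"twist":0},{"claw":1,"tx":0,"ty":0,"tz":0.5,"twist":0},{"claw":1,"tx":0,"ty":0,"tz":0.5,"twist":0},{"claw":1,"tx":0,"ty":0,"tz":-30,"twist":0},{"claw":1,"tx":0,"ty":0,"tz":-80,"twist":0},{"claw":1,"tx":0,"ty":0,"tz":-140,"twist":0},{"claw":1,"tx":60,"ty":-180,"tz":-150,"twist":0},{"claw":1,"tx":60,"ty":-180,"tz":-150,"twist":0},{"claw":1,"tx":60,"ty":-180,"tz":-150,"twist":0},{"claw":1,"tx":60,"ty":-180,"tz":-150,"twist":0},{"claw":1,"tx":60,"ty":-180,"tz":-150,"twist":0}]'
python3 - <<'E'
from h import *
p=imaging.snapshot("top");save(p,"t7.png",(200,100,420,265),3.6)
E
```

```text
time_s: 33.33
position: [0.3962, -0.4674, 0.2782]
tool_rot: [[-1.0, 0.002, -0.001], [0.002, 1.0, 0.001], [0.001, 0.001, -1.0]]
contact_force: [0.4, 1.0, -0.5]
gripper_width: 0.0876
```

View pics/t7.png

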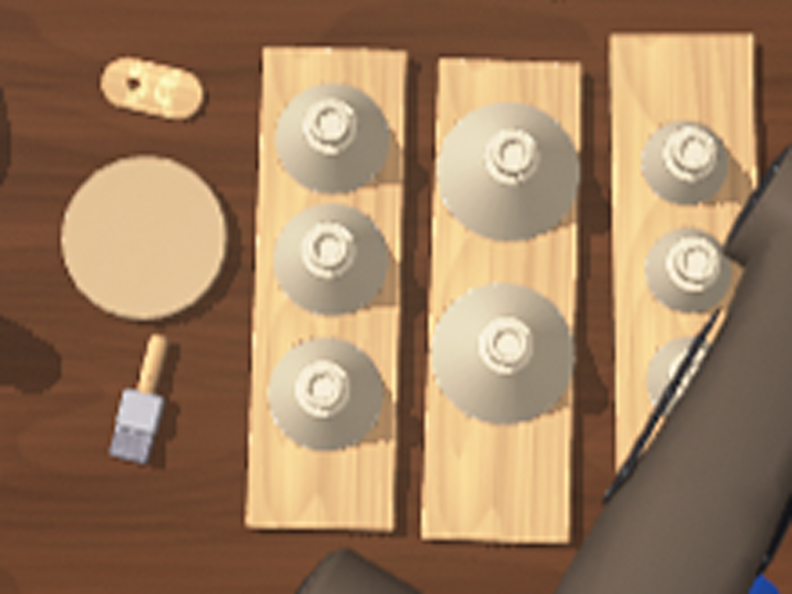

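The medium and large rows are straight and clear, with feet at crop (330,125), (328,250), (322,388) and (512,155), (506,344). The arm partly hides the last small bowl, so I'll use one last view from the scene camera.

```bash
python3 - <<'E'
from h import *
q=imaging.snapshot("scene");save(q,"s8.png",(190,150,450,345),3)
for X in ((.457,-.287,.078),(.572,-.285,.078),(.436,.086,.091)): print((proj(q,X)-[190,150])*3)
E
```

```text
[169.56946879 265.48816823]
[231.62888249 330.0956186 ]
[428.81621013 100.46517018]
```

View pics/s8.png

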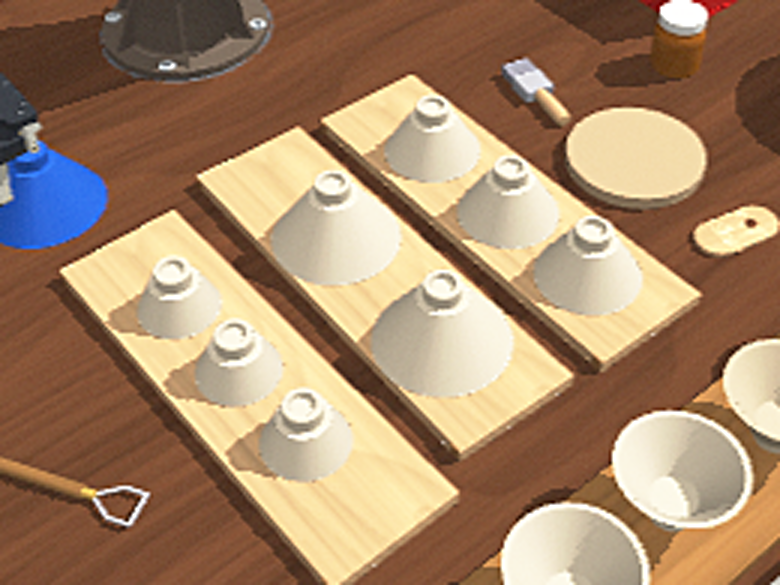

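All four bowls stand foot-up and in line on the right boards, with gaps between them: last small foot at (174,270), first small (234,334), medium (432,105), large (332,183). The bystanders look unmoved. Handing in.

```bash
python3 -c "
from rig import manip; print(manip.sign_off())"
```

```text
the job is handed in; nothing more can be done
None
```

I lifted the four bowls off the nest in the order asked (large, medium, upper small, last small). Each was lowered until the wrist force changed at the board or a millimetre command met resistance, then released. The job was handed in at about 33 s of the 72 s allowed; the sign-off gave no verdict.

- **Final check:** the last top and scene views show all four foot-up, in line with their rows and with visible gaps between rims. Row bowls and bystanders looked unmoved.
- **Placing:** I aimed at points on the boards' middle lines. The planned centre-to-centre gaps were about 190 mm (large), 142 mm (medium), and 112 and 115 mm (small). I re-measured only the large bowl after release, and it was within about 1 mm of its target. The others I checked by eye in the pictures.
- **Disagreements:**
  - The scene camera put the foot of the nest up to about 10 mm farther in x than the top view. I trusted the top view, and every grip closed at 39–40 mm on the 40 mm foot.
  - The arm partly hid the last small bowl from the top camera, so that one was confirmed only in the scene view.
  - One move call was refused because its rows left out some keys; nothing moved.

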